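Stack the refill tins and uncap the screw pot

ROBOT

A 6-joint arm with a two-finger parallel gripper is mounted at the origin on the work surface. World frame = base frame: x ahead of the robot, y to its left, z up, the work surface at z = 0. Lengths are in m, angles in rad, forces in N, time in s.
With the tool pointing down it reaches from about 0.3 to 0.75 m from the base axis. Payload 8.5 kg.
Tool frame: the origin (TCP) lies midway between the tips of the shut fingers; the grasp point (between the pads) lies 19 mm behind it; z points along the fingers, y is the line along which they close (so a half turn about z gives the same grasp; the last joint's range is limited). The gripper opens to 85 mm and grips with 20 to 120 N. Pads are 22 mm wide; open, the fingers measure 114 mm over their backs; the gripper's body (76 mm by 85 mm) begins 54 mm behind the grasp point. The pads swing forward as they close: fully open they stand 13 mm farther back than shut.
Start: joints at [-1.359, 0.381, 1.297, -0, 1.464, -0.215], TCP at [0.228, -0.501, 0.231] pointing down, gripper open.
Joint ranges: [-3.11, 3.11], [-0.89, 2.33], [0.22, 2.48], [-1.42, 4.56], [0.17, 2.85], [-2.88, 2.88]. Speed limits (rad/s): [2.39, 2.39, 3.14, 3.14, 3.14, 3.14].

INTERFACE

Orientations are given as [roll, pitch, yaw] about the fixed x, y, z axes, in that order (R = Rz(yaw) Ry(pitch) Rx(roll)).
In Python, from station import read_state, read_camera, close_job, spotter gives the robot as it stands.
- The arm moves only by the tool move_arm, never from a script. Its argument "motion" is a list of rows, each a list of 7 numbers: the shift along the tool's x, y, z normalised to -1 to 1, where 1 is 100 mm, then the turn, a rotation vector about the tool's x, y, z normalised to -1 to 1, where 1 is pi rad, then the closure, from 0 (fully open) to 1 (shut). In form: [[tx, ty, tz, ax, ay, az, claw], ...]. A call has exactly 8 rows; each row is the pose to reach, as a shift and turn from the pose commanded when the call began, along the tool's axes at that moment, turning the shorter way round; what a row does not reach only later rows make up. A row lasts 1/12 s, in which the tool goes at most 41.7 mm and 7.16 degrees, less where a joint would pass 70% of its speed; a pose out of reach is approached as far as the arm can. A call with a number of a shift or a turn outside -1 to 1 is refused whole. A call with a gripper value outside its range is refused whole. The fingers move at their own pace and stop on an object; "newtons" is the grip in N (left out, the last holds). Time passes only in rows, so rows that repeat a pose let the fingers close, or fill a call up. It gives the time, the measured TCP pose, the force, the opening and the grip force at its end, in the units of the state.
- read_state(): the state, without advancing time (a new reading comes with each control period).
- read_camera(name): name is "scene" or "top"; returns a dict with "img" (384x512x3 uint8, red, green, blue), "intrinsics" (3x3 intrinsics, pixels), "world_from_camera" (4x4, takes a point from camera to world coordinates). Camera axes: x right, y up, looking along -z (the intrinsics and any distortion apply to the point x, -y, -z); pixel columns grow to the right and rows downward; lengths in m; the calibration is good to about 2 mm. A picture is of the moment at which its call begins. There is no depth.
- close_job(): hands the job in; it is judged then, once.
Trained networks look in a picture, given as the dict that the camera call returned (one of the last four; its "shot" number tells which), for a name from the list of things; names that differ only in an ending like _2 or _b are one class to them, and where a whole thing is asked for, a point or a joint stands for the part that bears it (a point fixed in the world has none). Each returns a list of dicts, best first, with "p" (0 to 1); they miss things now and then, are a little off and sometimes report something else, mostly with a low value. They report only what shows in the picture. A call takes as long as a camera call. They do not tell look-alikes from the thing itself.
- spotter.look_for(picture, label): "uv" ([column, row] in pixels, amid what is visible of it).
- spotter.silhouettes(picture, label): "mask" (384x512 bool, what is visible of it) and "uv" ([column, row] in pixels, amid what is visible of it).
- spotter.landmark_of(picture, label): "uv" ([column, row] in pixels: a listed point, or the origin of a listed thing).
The state is a dict: "time_s": time; "qpos": joint angles; "joint_vel": joint speeds; "joint_torque": joint torques, N m; "position": TCP position; "eef_rot": TCP orientation; "contact_force": force on the tool from outside, world axes, zero at the start; "ft_torque": the same for the moment, N m; "gripper_width": finger opening in m; "gripper_force": force on a finger pad.
Only numpy, scipy, OpenCV 4.12 (cv2) and the standard library are available. Lean on these libraries where they do the work, as an engineer would, in place of code of your own. Each camera call takes 0.05 s, during which the arm holds its last target. There are 200 camera calls.

TASK

Get the hinge screw station ready for a refill: on the cork block, stack the medium tin squarely and centred on the large tin, then the small tin squarely and centred on the medium one. Then undo the cap of the screw pot nearest the ultrasonic cleaner; its thread may be right- or left-handed, so find out which way it gives, turn it undone that way, and only then lift it off. Finish while still holding that cap in the gripper, a good hand's width above its pot; leave the other pot shut, the large tin in place and everything else on the bench undisturbed.

Things in the scene. Friction and masses are not known exactly. Their poses are not given: they have to be found in the camera images.
- cork_block: cork block, 110 x 85 x 30 mm, fixed to the bench; origin at the centre of its underside, long side along its x
- tin_large: closed steel tin, 84 x 58 x 26 mm, 160 g, lying flat on the cork block; origin at the centre of its underside, long side along its x
- tin_medium: closed steel tin, 68 x 46 x 26 mm, about 110 g, flat on the bench; origin at the centre of its underside, long side along its x
- tin_small: closed steel tin, 52 x 34 x 26 mm, about 70 g, flat on the bench; origin at the centre of its underside, long side along its x
- pot_a: bare aluminium screw pot bolted to the bench, one of two alike; origin at the centre of its 64 mm foot. Shoulder 40 mm up, neck to 62 mm. Hidden bayonet thread, right-hand on one pot, left-hand on the other, at random: the wrong way the cap stops hard after about 0.1 rad, the right way it swings on and lifts straight off at 0.8 to 2.1 rad (1.2 is good); unturned it cannot lift
- pot_b: bare aluminium screw pot bolted to the bench, one of two alike; origin at the centre of its 64 mm foot. Shoulder 40 mm up, neck to 62 mm. Hidden bayonet thread, right-hand on one pot, left-hand on the other, at random: the wrong way the cap stops hard after about 0.1 rad, the right way it swings on and lifts straight off at 0.8 to 2.1 rad (1.2 is good); unturned it cannot lift
- cap_a: black plastic cap of pot_a, 60 g, 54 mm across, with 2 mm of play; origin at the centre of its lower rim, 42 mm above the bench when on. Skirt and top 26 mm high; centred on top an upright grip bar 36 mm long (cap x), 10 mm thick (cap y), 27 mm high, its top 95 mm above the bench. Shut, cap x lies along pot x, within 0.45 rad of straight away from the robot (world x)
- cap_b: black plastic cap of pot_b, 60 g, 54 mm across, with 2 mm of play; origin at the centre of its lower rim, 42 mm above the bench when on. Skirt and top 26 mm high; centred on top an upright grip bar 36 mm long (cap x), 10 mm thick (cap y), 27 mm high, its top 95 mm above the bench. Shut, cap x lies along pot x, within 0.45 rad of straight away from the robot (world x)
- cleaner: beige ultrasonic cleaner, 170 x 250 x 150 mm, on the robot's left; origin at the centre of its underside. Its round start button on the front is not used
- loupe: bystander: black eye loupe, 30 mm across and 30 mm high, standing between the two loose tins; origin at the centre of its foot
- screwdriver: bystander: small screwdriver, 120 mm long, lying along x between the two pots; origin under its middle
- frame: bystander: silver rimless spectacle frame, 135 mm wide, lying flat near the robot; origin under its middle
- plier: bystander: chrome nose pad plier, 130 mm long, lying flat near the robot on its right; origin under its pivot
- caddy: bystander: round brass screw caddy, 84 mm across, 74 mm high, towards the far edge; origin at the centre of its foot
Things that resemble listed ones, but are neither listed nor needed, are in the scene too. Leave any red look-alike of the cap_a alone. Leave any blue look-alike of the pot_a alone.

How it is judged:
On the way, in this order (a step that is already met when the one before it is completed fails the run):
1. the medium tin is stacked squarely on the large one and let go (distance of tin_large from where it was at the start of the episode below 0.012 m and angle between each of tin_large, tin_medium's own z axis and vertical below 0.1 rad and horizontal distance between tin_medium and tin_large below 0.008 m and angle between the x axis of tin_medium and the x axis of tin_large, either way round below 0.15 rad and z of tin_medium in the frame of tin_large between 0.022 and 0.03 m and contact force between the fingers and tin_medium below 0.1 N and linear speed of tin_medium below 0.03 m/s), for 0.2 s.
2. the small tin is stacked squarely on the medium one and let go (distance of tin_large from where it was at the start of the episode below 0.012 m and angle between each of tin_large, tin_medium, tin_small's own z axis and vertical below 0.1 rad and horizontal distance between tin_medium and tin_large below 0.008 m and angle between the x axis of tin_medium and the x axis of tin_large, either way round below 0.15 rad and z of tin_medium in the frame of tin_large between 0.022 and 0.03 m and horizontal distance between tin_small and tin_medium below 0.008 m and angle between the x axis of tin_small and the x axis of tin_medium, either way round below 0.15 rad and z of tin_small in the frame of tin_medium between 0.022 and 0.03 m and contact force between the fingers and tin_small below 0.1 N and linear speed of tin_small below 0.03 m/s), for 0.2 s.
3. the cap of the pot nearest the cleaner is turned undone while still on its neck (((world y of pot_a above 0.16 m and (z of cap_a in the frame of pot_a below 0.048 m and horizontal distance between cap_a and pot_a below 0.008 m) and angle between the x axis of cap_a and the x axis of pot_a, either way round above 0.65 rad) or (world y of pot_b above 0.16 m and (z of cap_b in the frame of pot_b below 0.048 m and horizontal distance between cap_b and pot_b below 0.008 m) and angle between the x axis of cap_b and the x axis of pot_b, either way round above 0.65 rad))), for 0.05 s.
At the end, for the whole second after the job is handed in: Tins in one column, each within 8 mm and 0.15 rad of centred and square, large tin moved under 12 mm; the cap of the pot nearest the cleaner gripped, at rest, 45 mm or more above its seat, touching no pot or other cap; the other cap on, turned under 0.3 rad (distance of tin_large from where it was at the start of the episode below 0.012 m and angle between each of tin_large, tin_medium, tin_small's own z axis and vertical below 0.1 rad and horizontal distance between tin_medium and tin_large below 0.008 m and angle between the x axis of tin_medium and the x axis of tin_large, either way round below 0.15 rad and z of tin_medium in the frame of tin_large between 0.022 and 0.03 m and horizontal distance between tin_small and tin_medium below 0.008 m and angle between the x axis of tin_small and the x axis of tin_medium, either way round below 0.15 rad and z of tin_small in the frame of tin_medium between 0.022 and 0.03 m and ((world y of pot_a above 0.16 m and z of cap_a in the frame of pot_a above 0.087 m and contact force between the fingers and cap_a above 1 N and contact force between cap_a and pot_a below 0.1 N and contact force between cap_a and cap_b below 0.1 N and linear speed of cap_a below 0.03 m/s and ((z of cap_b in the frame of pot_b below 0.048 m and horizontal distance between cap_b and pot_b below 0.008 m) and angle between the x axis of cap_b and the x axis of pot_b, either way round below 0.3 rad)) or (world y of pot_b above 0.16 m and z of cap_b in the frame of pot_b above 0.087 m and contact force between the fingers and cap_b above 1 N and contact force between cap_b and pot_b below 0.1 N and contact force between cap_b and cap_a below 0.1 N and linear speed of cap_b below 0.03 m/s and ((z of cap_a in the frame of pot_a below 0.048 m and horizontal distance between cap_a and pot_a below 0.008 m) and angle between the x axis of cap_a and the x axis of pot_a, either way round below 0.3 rad)))); the arm keeps its last pose, push and grip.
It fails at once if a bystander is moved by more than 20 mm (distance of any of loupe, screwdriver, frame, plier, caddy from where it was at the start of the episode above 0.02 m).
It fails at once if the cap of the pot farther from the cleaner is lifted off ((world y of pot_a below 0.16 m and z of cap_a in the frame of pot_a above 0.055 m) or (world y of pot_b below 0.16 m and z of cap_b in the frame of pot_b above 0.055 m)).
It also fails if it takes over 72 s, if anything falls off the work surface, if the arm or the gripper's body presses on something with over 40 N, if the wrist force passes 120 N, or if a joint passes its speed limit or range.

## Working session

There is one attempt and no reset: what is moved stays moved. The work goes in short steps, Python scripts to look and compute and a tool call to move; the robot and the scene stay as the last step left them, time stands still between calls to the robot, and variables do not carry over. Pictures are saved under pics/ and viewed, at most 10 in all, crops included, and the job is handed in when it is done.

Besides the shell and the picture viewer there is one more tool, called after "Call:" in YAML: its name, and indented under it one key for each argument. move_arm: Moves the arm, as the interface text tells. Scaled input: -1 to 1 covers 100 mm each way for a shift and pi rad each way for a turn. Its arguments: {"type":"object","properties":{"motion":{"type":"array","items":{"type":"array","items":{"type":"number"}}},"newtons":{"type":"number"}},"required":["motion"]}

```bash
mkdir -p pics; cat > h.py <<'E'
import numpy as np, cv2
from station import read_state, read_camera, close_job, spotter
def ray(c,uv):
    K=np.array(c["intrinsics"]);T=np.array(c["world_from_camera"])
    d=np.linalg.inv(K)@[uv[0],uv[1],1]; d=np.array([d[0],-d[1],-d[2]])
    return T[:3,3],T[:3,:3]@d
def onz(c,uv,z):
    o,d=ray(c,uv); return o+d*(z-o[2])/d[2]
def tri(c1,u1,c2,u2):
    o1,d1=ray(c1,u1);o2,d2=ray(c2,u2);d1/=np.linalg.norm(d1);d2/=np.linalg.norm(d2)
    s=np.linalg.lstsq(np.c_[d1,-d2],o2-o1,rcond=None)[0]
    a=o1+s[0]*d1;b=o2+s[1]*d2
    return (a+b)/2,np.linalg.norm(a-b)
def proj(c,p):
    K=np.array(c["intrinsics"]);T=np.array(c["world_from_camera"])
    q=T[:3,:3].T@(np.array(p)-T[:3,3]); v=K@[q[0],-q[1],-q[2]]; return v[:2]/v[2]
E
python3 - <<'E'
from h import *
np.set_printoptions(precision=3,suppress=True)
s=read_state();print(s)
for n in("scene","top"):
    c=read_camera(n);cv2.imwrite(f"pics/{n}0.png",c["img"][:,:,::-1]);print(n,c["intrinsics"],c["world_from_camera"],c.keys())
    for l in "cork_block tin_large tin_medium tin_small pot_a cap_a cleaner loupe screwdriver".split():
        print(l,[(round(d["p"],2),np.round(d["uv"]).tolist()) for d in spotter.look_for(c,l)][:5])
E
```

```text
{'time_s': 0.0, 'qpos': array([-1.359,  0.381,  1.298, -0.   ,  1.464, -0.215]), 'joint_vel': array([-0.002,  0.001,  0.   , -0.   , -0.002,  0.002]), 'joint_torque': array([  0.001, -44.846, -23.128,  -0.   ,   0.005,  -0.   ]), 'position': array([ 0.228, -0.5  ,  0.231]), 'eef_rot': array([-3.14 , -0.   ,  0.427]), 'contact_force': array([-0.185, -0.162, -0.242]), 'ft_torque': array([-0.016, -0.028, -0.04 ]), 'gripper_force': 0.0, 'gripper_width': 0.08516216711906069}
scene [[485.197   0.    251.249]
 [  0.    485.197 190.786]
 [  0.      0.      1.   ]] [[ 0.851 -0.309  0.424  1.162]
 [ 0.525  0.506 -0.685 -0.868]
 [-0.003  0.806  0.592  0.89 ]
 [ 0.     0.     0.     1.   ]] dict_keys(['img', 'intrinsics', 'world_from_camera', 'shot'])
cork_block [(0.58, [166.0, 289.0])]
tin_large [(0.98, [166.0, 276.0]), (0.33, [204.0, 181.0])]
tin_medium [(0.73, [236.0, 249.0])]
tin_small [(0.66, [184.0, 228.0])]
pot_a [(0.73, [252.0, 165.0]), (0.65, [238.0, 210.0])]
cap_a [(0.82, [240.0, 196.0]), (0.69, [224.0, 152.0]), (0.65, [251.0, 154.0])]
cleaner [(0.75, [322.0, 125.0])]
loupe [(0.52, [214.0, 234.0])]
screwdriver []
top [[434.667   0.    250.684]
 [  0.    434.667 188.824]
 [  0.      0.      1.   ]] [[ 0.012  0.997 -0.076  0.457]
 [-1.     0.013  0.013  0.116]
 [ 0.014  0.076  0.997  1.177]
 [ 0.     0.     0.     1.   ]] dict_keys(['img', 'intrinsics', 'world_from_camera', 'shot'])
cork_block [(0.79, [381.0, 183.0])]
tin_large [(0.84, [398.0, 179.0])]
tin_medium [(0.78, [322.0, 157.0]), (0.29, [266.0, 186.0])]
tin_small [(0.69, [328.0, 220.0])]
pot_a [(0.85, [152.0, 232.0]), (0.61, [257.0, 198.0]), (0.33, [325.0, 218.0])]
cap_a [(0.72, [187.0, 216.0]), (0.69, [184.0, 261.0]), (0.56, [263.0, 188.0])]
cleaner [(0.66, [72.0, 170.0])]
loupe [(0.49, [313.0, 186.0]), (0.41, [230.0, 197.0])]
screwdriver [(0.73, [226.0, 195.0])]
```

```bash
python3 - <<'E'
import cv2
for n in("scene","top"):
    i=cv2.imread(f"pics/{n}0.png");cv2.imwrite(f"pics/{n}0b.png",cv2.resize(i,(768,576),interpolation=cv2.INTER_CUBIC))
E
```

```text
(no output)
```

View pics/scene0b.png

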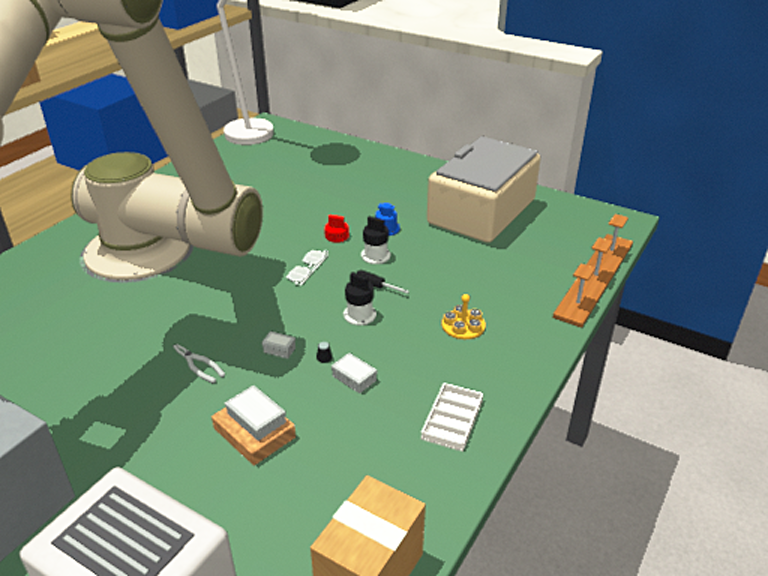

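View pics/top0b.png

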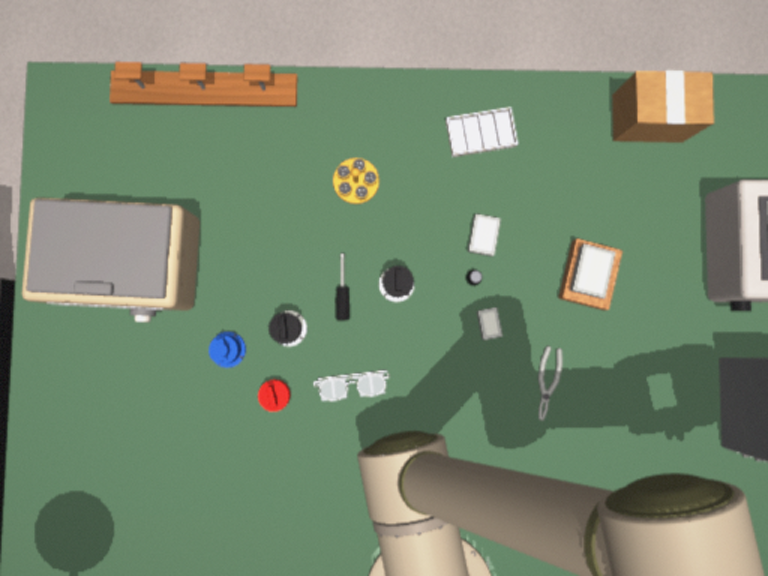

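The scene view shows two black-capped pots, at (250,165) and (238,200) in camera pixels. The look-alikes are a red cap at (224,152) and a blue pot at (257,145). In the top view the black caps are at (191,218) and (264,188), the red cap at (183,263) and the blue pot at (151,233). The tins are at medium (323,157), small (326,216) and large (397,180), the last on the cork.

Candidates for the target cap in the top view: black (191,218), black (264,188), red (183,263), blue (151,233). I choose black (191,218), the black-capped aluminium pot nearest the cleaner.

```bash
cat > fit.py <<'E'
from h import *
from scipy.optimize import minimize
def boxpts(p,L,W,H):
    x,y,z,a=p;c,s=np.cos(a),np.sin(a)
    return [(x+c*i*L/2-s*j*W/2,y+s*i*L/2+c*j*W/2,z+k*H) for i in(-1,1) for j in(-1,1) for k in(0,1)]
def render(c,P,S=4):
    q=np.array([proj(c,p) for p in P])
    m=np.zeros((384*S,512*S),np.uint8)
    cv2.fillConvexPoly(m,cv2.convexHull(np.round((q+.5)*S*16).astype(np.int32)),1,shift=4)
    return cv2.resize(m.astype(np.float32),(512,384),interpolation=cv2.INTER_AREA)
def fitbox(obs,p0,dims,zfree=True):
    # obs: list of (cam,mask)
    def f(p):
        q=list(p) if zfree else [p[0],p[1],p0[2],p[2]]
        return sum(np.abs(render(c,boxpts(q,*dims))-m).sum()/m.sum() for c,m in obs)
    best=None
    for da in (-.5,-.25,0,.25,.5):
        st=[p0[0],p0[1]]+([p0[2]] if zfree else [])+[p0[3]+da]
        sim=np.vstack([st]+[np.array(st)+d for d in np.diag([.01,.01]+([.008] if zfree else [])+[.15])])
        r=minimize(f,st,method="Nelder-Mead",options=dict(initial_simplex=sim,xatol=1e-4,fatol=1e-4,maxiter=250))
        if best is None or r.fun<best.fun: best=r
    return best
def mask(c,l,near=None):
    r=spotter.silhouettes(c,l)
    if near is not None: r=[d for d in r if np.hypot(*(np.array(d["uv"])-near))<25]
    return r[0]["mask"].astype(np.float32) if r else None
E
python3 - <<'E'
from fit import *
np.set_printoptions(precision=4,suppress=True)
cs=read_camera("scene");ct=read_camera("top")
D=dict(tin_large=((166,276),(397,180),(.084,.058,.026),.03),tin_medium=((236,249),(323,157),(.068,.046,.026),0),tin_small=((186,230),(326,216),(.052,.034,.026),0))
for l,(us,ut,d,z) in D.items():
    ms,mt=mask(cs,l,us),mask(ct,l,ut)
    p=onz(ct,ut,z+.02)
    obs=[(c,m) for c,m in((cs,ms),(ct,mt)) if m is not None]
    print(l,[m.sum() for _,m in obs])
    for zf in (True,False):
        r=fitbox(obs,[p[0],p[1],z,-.2],d,zf);print(zf,r.x,r.fun)
    r=fitbox([(ct,mt)],[p[0],p[1],z,-.2],d,False);print("top only",r.x,r.fun)
m=mask(cs,"cork_block",(166,285))
ov=lambda c,z:0
# cap triangulation
for us,ut in(((250,154),(191,218)),((240,194),(264,188))):
    a=[d for d in spotter.silhouettes(cs,"cap_a") if np.hypot(*(np.array(d["uv"])-us))<14]
    b=[d for d in spotter.silhouettes(ct,"cap_a") if np.hypot(*(np.array(d["uv"])-ut))<14]
    print("cap",a and a[0]["uv"],b and b[0]["uv"])
    if a and b: print(tri(cs,a[0]["uv"],ct,b[0]["uv"]))
    la=[d["uv"] for d in spotter.landmark_of(cs,"cap_a") if np.hypot(*(np.array(d["uv"])-us))<18]
    lb=[d["uv"] for d in spotter.landmark_of(ct,"cap_a") if np.hypot(*(np.array(d["uv"])-ut))<18]
    print("lm",la,lb); 
    if la and lb: print(tri(cs,la[0],ct,lb[0]))
    pa=[d["uv"] for d in spotter.landmark_of(cs,"pot_a") if np.hypot(*(np.array(d["uv"])-us))<35]
    pb=[d["uv"] for d in spotter.landmark_of(ct,"pot_a") if np.hypot(*(np.array(d["uv"])-ut))<18]
    print("pot lm",pa,pb,[onz(cs,u,0)[:2] for u in pa],[onz(ct,u,0)[:2] for u in pb])
e=lambda c,x,y,w,h,k:cv2.resize(c["img"][y-h:y+h,x-w:x+w,::-1],None,fx=k,fy=k,interpolation=cv2.INTER_CUBIC)
A=np.hstack([e(ct,191,218,22,22,9),e(cs,250,160,22,22,9)])
A=cv2.convertScaleAbs(A,alpha=2.2,beta=10)
cv2.imwrite("pics/cap.png",A)
E
```

```text
tin_large [np.float32(844.0), np.float32(817.0)]
True [ 0.57   -0.2757  0.031  -0.2381] 0.17888684570789337
False [ 0.57   -0.2758 -0.2488] 0.17877362668514252
top only [ 0.5707 -0.2759 -0.2469] 0.043834149837493896
tin_medium [np.float32(491.0), np.float32(458.0)]
True [ 0.6353 -0.0912  0.0008 -0.2035] 0.22693777084350586
False [ 0.6352 -0.0911 -0.2209] 0.23147661983966827
top only [ 0.637  -0.0912 -0.1977] 0.08801855891942978
tin_small [np.float32(277.0), np.float32(267.0)]
True [ 0.4772 -0.1003  0.0029  0.1933] 0.3155912458896637
False [ 0.4771 -0.0999  0.1845] 0.3572511672973633
top only [ 0.4779 -0.1004  0.1985] 0.11118914186954498
cap [247.7, 155.1] [187.4, 216.7]
(array([0.4614, 0.2579, 0.0581]), np.float64(0.016306044416470548))
lm [] [[188.0, 216.2]]
pot lm [[251.6, 168.7], [254.2, 152.6]] [[193.9, 220.1]] [array([0.4616, 0.2658]), array([0.4166, 0.356 ])] [array([0.4597, 0.2526])]
cap [238.6, 192.0] [267.3, 189.6]
(array([0.5419, 0.0601, 0.0649]), np.float64(0.0049844277892773115))
lm [[238.4, 200.3]] [[262.8, 190.8]]
(array([0.5387, 0.0683, 0.0286]), np.float64(0.0011804458150099745))
pot lm [[251.6, 168.7]] [[264.8, 191.5]] [array([0.4616, 0.2658])] [array([0.5394, 0.062 ])]
```

View pics/cap.png

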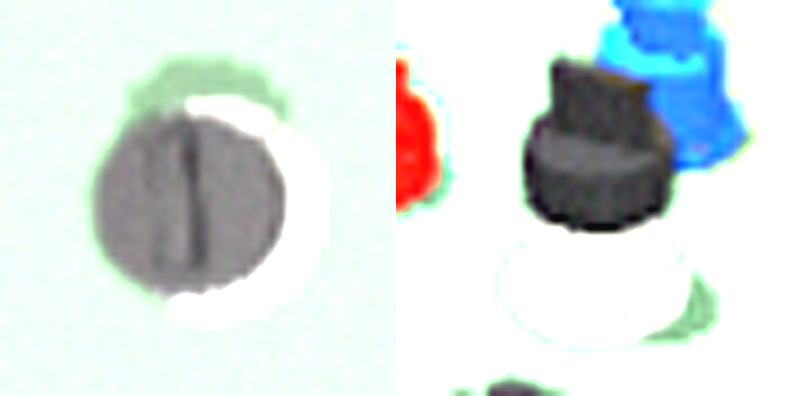

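The crop shows a black cap on a bare aluminium pot, with its grip bar nearly along world x. The red and blue look-alikes stand behind it, so the choice holds. Next I fit the cap pose and plan the approach to the medium tin.

```bash
cat > plan.py <<'E'
from h import *
import sys
def plan(*wps,start=None):
    s=read_state()
    cur=start if start is not None else [*s["position"],s["eef_rot"][2]]
    for w in wps:
        d=np.array(w[:3])-cur[:3];c,sn=np.cos(cur[3]),np.sin(cur[3])
        t=np.array([c*d[0]+sn*d[1], sn*d[0]-c*d[1], -d[2]])/.1
        a=-((w[3]-cur[3]+np.pi)%(2*np.pi)-np.pi)/np.pi
        print(np.round(w,3),"->",np.round(t,3),"az",round(a,4),"" if abs(t).max()<=1 and abs(a)<.318 else "TOO FAR")
        cur=list(w)
def line(a,b,n): return [list(np.array(a)+(np.array(b)-a)*i/n) for i in range(1,n+1)]
E
python3 - <<'E'
from fit import *
from plan import *
cs=read_camera("scene");ct=read_camera("top")
def obs(c,u,r=24):
    im=c["img"].astype(int);m=(im.max(2)<75)&(im.max(2)-im.min(2)<22)
    m&=np.hypot(*(np.indices((384,512))[::-1]-np.array(u)[:,None,None]))<r
    n,lab,st,ce=cv2.connectedComponentsWithStats(m.astype(np.uint8))
    k=1+np.argmax(st[1:,4]);return (lab==k).astype(np.float32)
def model(c,p):
    x,y,z,a=p;t=np.linspace(0,2*np.pi,40)
    cyl=[(x+.027*np.cos(i),y+.027*np.sin(i),z+k) for i in t for k in(0,.026)]
    return np.maximum(render(c,cyl),render(c,boxpts((x,y,z+.026,a),.036,.010,.027)))
for us,ut in(((250,154),(190,218)),((240,194),(264,188))):
    ms,mt=obs(cs,us),obs(ct,ut);p=onz(ct,ut,.06);print(ms.sum(),mt.sum())
    for name,O in(("both",[(cs,ms),(ct,mt)]),("top",[(ct,mt)]),("scene",[(cs,ms)])):
        f=lambda q:sum(np.abs(model(c,(q[0],q[1],q[2] if name=="both" else .042,q[3]))-m).sum()/m.sum() for c,m in O)
        b=min((minimize(f,[p[0],p[1],.042,a],method="Nelder-Mead",options=dict(initial_simplex=np.array([[p[0],p[1],.042,a]]*5)+np.vstack([np.zeros(4),np.diag([.01,.01,.008,.15])]),maxiter=250)) for a in(-.3,0,.3)),key=lambda r:r.fun)
        print(name,b.x,b.fun)
print(onz(ct,(316,185),.015))
s=read_state();A=[*s["position"],s["eef_rot"][2]]
plan(*line(A,[.636,-.091,.14,2.94],7))
E
```

```text
253.0 321.0
both [ 0.46170975  0.25566014  0.04257871 -0.09869756] 0.35282066464424133
top [ 0.46514429  0.25748739  0.03713118 -0.17157686] 0.18808411061763763
scene [ 0.46073961  0.25705792  0.04827342 -0.10483313] 0.11931817978620529
408.0 301.0
both [0.5466092  0.06395303 0.04466607 0.45440354] 0.4459165930747986
top [ 0.54736046  0.06503914  0.04174687 -0.24100608] 0.21532392501831055
scene [0.54352514 0.06646017 0.04109194 0.54035894] 0.21629901230335236
[ 0.55759771 -0.07484783  0.015     ]
[ 0.286 -0.442  0.218  0.786] -> [ 0.773 -0.291  0.13 ] az -0.1143 
[ 0.344 -0.384  0.205  1.145] -> [ 0.826 -0.001  0.13 ] az -0.1143 
[ 0.403 -0.325  0.192  1.504] -> [0.774 0.289 0.13 ] az -0.1143 
[ 0.461 -0.267  0.179  1.863] -> [0.623 0.543 0.13 ] az -0.1143 
[ 0.519 -0.208  0.166  2.222] -> [0.392 0.727 0.13 ] az -0.1143 
[ 0.578 -0.15   0.153  2.581] -> [0.112 0.819 0.13 ] az -0.1143 
[ 0.636 -0.091  0.14   2.94 ] -> [-0.183  0.806  0.13 ] az -0.1143
```

Call:
move_arm:
  motion:
    - [0.19,-0.07,0.03,0,0,-0.03,0]
    - [0.38,-0.14,0.06,0,0,-0.06,0]
    - [0.58,-0.22,0.1,0,0,-0.09,0]
    - [0.77,-0.29,0.13,0,0,-0.114,0]
    - [0.77,-0.29,0.13,0,0,-0.114,0]
    - [0.77,-0.29,0.13,0,0,-0.114,0]
    - [0.77,-0.29,0.13,0,0,-0.114,0]
    - [0.77,-0.29,0.13,0,0,-0.114,0]
  newtons: 40

```text
time_s: 2.82
position: [0.2852, -0.4431, 0.2184]
eef_rot: [3.141, 0.0, 0.783]
contact_force: [-0.1, -0.5, -0.3]
gripper_width: 0.0852
gripper_force: 0.0
```

Call:
move_arm:
  motion:
    - [0.2,0,0.03,0,0,-0.03,0]
    - [0.4,0,0.06,0,0,-0.06,0]
    - [0.6,0,0.1,0,0,-0.09,0]
    - [0.83,0,0.13,0,0,-0.114,0]
    - [0.83,0,0.13,0,0,-0.114,0]
    - [0.83,0,0.13,0,0,-0.114,0]
    - [0.83,0,0.13,0,0,-0.114,0]
    - [0.83,0,0.13,0,0,-0.114,0]

```text
time_s: 3.48
position: [0.3439, -0.3847, 0.2055]
eef_rot: [3.141, 0.0, 1.141]
contact_force: [-0.8, 0.2, 0.0]
gripper_width: 0.0855
gripper_force: 0.0
```

Call:
move_arm:
  motion:
    - [0.19,0.07,0.03,0,0,-0.03,0]
    - [0.38,0.14,0.06,0,0,-0.06,0]
    - [0.58,0.22,0.1,0,0,-0.09,0]
    - [0.77,0.29,0.13,0,0,-0.114,0]
    - [0.77,0.29,0.13,0,0,-0.114,0]
    - [0.77,0.29,0.13,0,0,-0.114,0]
    - [0.77,0.29,0.13,0,0,-0.114,0]
    - [0.77,0.29,0.13,0,0,-0.114,0]

```text
time_s: 4.15
position: [0.4022, -0.3267, 0.1925]
eef_rot: [3.141, 0.0, 1.499]
contact_force: [-0.0, -1.0, 1.1]
gripper_width: 0.0852
gripper_force: 0.0
```

Call:
move_arm:
  motion:
    - [0.15,0.13,0.03,0,0,-0.03,0]
    - [0.3,0.27,0.06,0,0,-0.06,0]
    - [0.46,0.4,0.1,0,0,-0.09,0]
    - [0.62,0.54,0.13,0,0,-0.114,0]
    - [0.62,0.54,0.13,0,0,-0.114,0]
    - [0.62,0.54,0.13,0,0,-0.114,0]
    - [0.62,0.54,0.13,0,0,-0.114,0]
    - [0.62,0.54,0.13,0,0,-0.114,0]

```text
time_s: 4.82
position: [0.4604, -0.2686, 0.1796]
eef_rot: [3.142, 0.0, 1.857]
contact_force: [0.5, -0.3, 0.1]
gripper_width: 0.0855
gripper_force: 0.0
```

Call:
move_arm:
  motion:
    - [0.1,0.18,0.03,0,0,-0.03,0]
    - [0.2,0.36,0.06,0,0,-0.06,0]
    - [0.3,0.54,0.1,0,0,-0.09,0]
    - [0.39,0.73,0.13,0,0,-0.114,0]
    - [0.39,0.73,0.13,0,0,-0.114,0]
    - [0.39,0.73,0.13,0,0,-0.114,0]
    - [0.39,0.73,0.13,0,0,-0.114,0]
    - [0.39,0.73,0.13,0,0,-0.114,0]

```text
time_s: 5.48
position: [0.5192, -0.2104, 0.1666]
eef_rot: [-3.142, 0.0, 2.215]
contact_force: [-1.0, -0.2, 0.4]
gripper_width: 0.0854
gripper_force: 0.0
```

Call:
move_arm:
  motion:
    - [0.03,0.2,0.03,0,0,-0.03,0]
    - [0.06,0.4,0.06,0,0,-0.06,0]
    - [0.09,0.6,0.1,0,0,-0.09,0]
    - [0.11,0.82,0.13,0,0,-0.114,0]
    - [0.11,0.82,0.13,0,0,-0.114,0]
    - [0.11,0.82,0.13,0,0,-0.114,0]
    - [0.11,0.82,0.13,0,0,-0.114,0]
    - [0.11,0.82,0.13,0,0,-0.114,0]

```text
time_s: 6.15
position: [0.5781, -0.1523, 0.1537]
eef_rot: [-3.141, 0.0, 2.573]
contact_force: [0.0, 0.0, -0.1]
gripper_width: 0.0854
gripper_force: 0.0
```

```bash
python3 - <<'E'
from plan import *
s=read_state();print(s["time_s"],s["position"],s["eef_rot"],s["contact_force"])
plan([.636,-.091,.10,2.94],[.636,-.091,.002,2.94])
E
```

```text
6.15 [ 0.57806266 -0.15226987  0.15365957] [-3.14144867e+00  2.92028282e-04  2.57307395e+00] [ 0.01228159  0.03415185 -0.11910316]
[ 0.636 -0.091  0.1    2.94 ] -> [-0.158  0.828  0.537] az -0.1168 
[ 6.36e-01 -9.10e-02  2.00e-03  2.94e+00] -> [0.   0.   0.98] az -0.0
```

Call:
move_arm:
  motion:
    - [-0.04,0.2,0.13,0,0,-0.03,0]
    - [-0.08,0.4,0.26,0,0,-0.06,0]
    - [-0.12,0.62,0.4,0,0,-0.09,0]
    - [-0.158,0.828,0.537,0,0,-0.117,0]
    - [-0.158,0.828,0.537,0,0,-0.117,0]
    - [-0.158,0.828,0.537,0,0,-0.117,0]
    - [-0.158,0.828,0.537,0,0,-0.117,0]
    - [-0.158,0.828,0.537,0,0,-0.117,0]

```text
time_s: 6.82
position: [0.6361, -0.0911, 0.1007]
eef_rot: [-3.141, 0.001, 2.94]
contact_force: [-0.2, 0.5, -0.1]
gripper_width: 0.0853
gripper_force: 0.0
```

Call:
move_arm:
  motion:
    - [0,0,0.15,0,0,0,0]
    - [0,0,0.3,0,0,0,0]
    - [0,0,0.45,0,0,0,0]
    - [0,0,0.6,0,0,0,0]
    - [0,0,0.75,0,0,0,0]
    - [0,0,0.87,0,0,0,0]
    - [0,0,0.96,0,0,0,0]
    - [0,0,0.96,0,0,0,0]

```text
time_s: 7.48
position: [0.6356, -0.0901, 0.0023]
eef_rot: [3.141, -0.002, 2.942]
contact_force: [0.0, -0.4, 0.5]
gripper_width: 0.0852
gripper_force: 0.0
```

Call:
move_arm:
  motion:
    - [0,0,0,0,0,0,0.3]
    - [0,0,0,0,0,0,0.5]
    - [0,0,0,0,0,0,0.7]
    - [0,0,0,0,0,0,1]
    - [0,0,0,0,0,0,1]
    - [0,0,0,0,0,0,1]
    - [0,0,0,0,0,0,1]
    - [0,0,0,0,0,0,1]

```text
time_s: 8.15
position: [0.637, -0.0901, 0.0048]
eef_rot: [-3.141, 0.002, 2.943]
contact_force: [-0.9, -0.3, 6.2]
gripper_width: 0.0451
gripper_force: 41.5
```

Call:
move_arm:
  motion:
    - [0,0,-0.1,0,0,0,1]
    - [0,0,-0.25,0,0,0,1]
    - [0,0,-0.4,0,0,0,1]
    - [0,0,-0.55,0,0,0,1]
    - [0,0,-0.7,0,0,0,1]
    - [0,0,-0.85,0,0,0,1]
    - [0,0,-0.95,0,0,0,1]
    - [0,0,-1,0,0,0,1]

```text
time_s: 8.82
position: [0.6368, -0.0899, 0.1055]
eef_rot: [-3.141, 0.002, 2.943]
contact_force: [0.0, 0.2, -1.3]
gripper_width: 0.045
gripper_force: 41.2
```

```bash
python3 - <<'E'
from plan import *
s=read_state();print(s["time_s"],s["position"],s["eef_rot"],s["contact_force"],s["gripper_width"])
A=[*s["position"],s["eef_rot"][2]]
plan(*line(A,[.5705,-.2755,.105,2.897],2),[.5705,-.2755,.065,2.897])
E
```

```text
8.8167 [ 0.63678857 -0.08986685  0.10545085] [-3.14137149e+00  2.14316844e-03  2.94324006e+00] [ 0.01233195  0.24157881 -1.32476429] 0.04501876883939121
[ 0.604 -0.183  0.105  2.92 ] -> [ 0.142 -0.975  0.002] az 0.0074 
[ 0.57  -0.276  0.105  2.897] -> [ 0.119 -0.978  0.002] az 0.0074 
[ 0.57  -0.276  0.065  2.897] -> [0.  0.  0.4] az -0.0
```

Call:
move_arm:
  motion:
    - [0.01,-0.1,0,0,0,0,1]
    - [0.03,-0.25,0,0,0,0.002,1]
    - [0.06,-0.42,0,0,0,0.004,1]
    - [0.08,-0.59,0,0,0,0.005,1]
    - [0.11,-0.75,0,0,0,0.006,1]
    - [0.13,-0.88,0,0,0,0.007,1]
    - [0.142,-0.96,0,0,0,0.0075,1]
    - [0.142,-0.975,0,0,0,0.0075,1]

```text
time_s: 9.48
position: [0.6024, -0.1845, 0.1031]
eef_rot: [3.142, -0.001, 2.917]
contact_force: [-1.0, 0.3, -1.1]
gripper_width: 0.0452
gripper_force: 41.3
```

Call:
move_arm:
  motion:
    - [0.01,-0.1,0,0,0,0,1]
    - [0.03,-0.25,0,0,0,0.002,1]
    - [0.05,-0.42,0,0,0,0.004,1]
    - [0.07,-0.59,0,0,0,0.005,1]
    - [0.09,-0.75,0,0,0,0.006,1]
    - [0.11,-0.88,0,0,0,0.007,1]
    - [0.119,-0.96,0,0,0,0.0075,1]
    - [0.119,-0.978,0,0,0,0.0075,1]

```text
time_s: 10.15
position: [0.5696, -0.2768, 0.1036]
eef_rot: [-3.141, -0.0, 2.895]
contact_force: [-0.3, 0.7, -0.8]
gripper_width: 0.0452
gripper_force: 41.3
```

```bash
python3 - <<'E'
from fit import *
np.set_printoptions(precision=4,suppress=True)
s=read_state();print(s["time_s"],s["position"],s["eef_rot"],s["contact_force"],s["gripper_width"])
cs=read_camera("scene");ct=read_camera("top")
e=lambda c,x,y,w,h,k:cv2.resize(c["img"][y-h:y+h,x-w:x+w,::-1],None,fx=k,fy=k,interpolation=cv2.INTER_CUBIC)
u=proj(cs,[.57,-.276,.08]).astype(int);v=proj(ct,[.57,-.276,.08]).astype(int);print(u,v)
cv2.imwrite("pics/hold.png",np.hstack([e(cs,*u,36,36,10),e(ct,*v,36,36,10)]))
E
```

```text
10.15 [ 0.5696 -0.2768  0.1036] [-3.1414 -0.      2.8946] [-0.2872  0.7197 -0.8282] 0.045219731951451014
[169 263] [398 179]
```

View pics/hold.png

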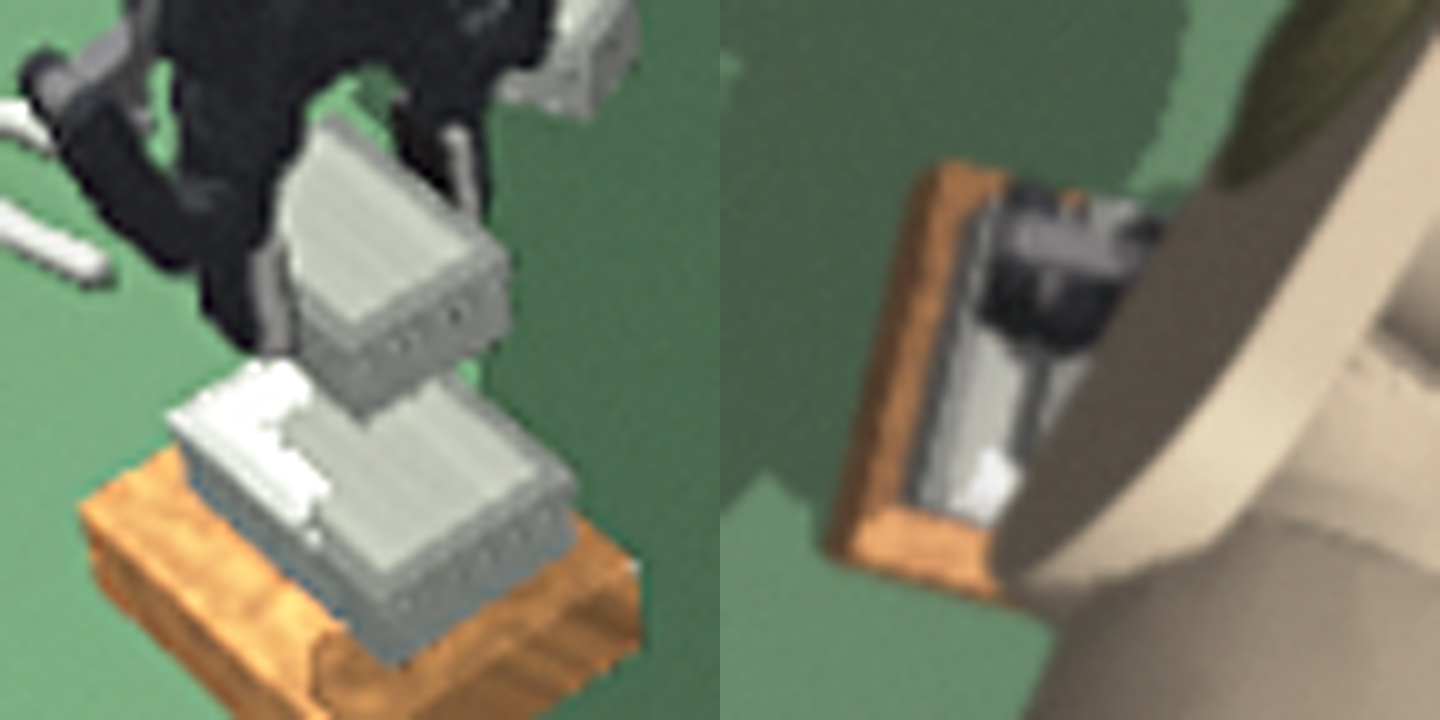

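The picture shows the medium tin held square above the large tin, which sits on the cork at about (169,275) in the scene view. That image was larger than 800 x 600; I will keep the next ones within the limit. Now I lower it.

Call:
move_arm:
  motion:
    - [-0.003,0.008,0.08,0,0,0,1]
    - [-0.006,0.015,0.16,0,0,0,1]
    - [-0.006,0.015,0.24,0,0,0,1]
    - [-0.006,0.015,0.32,0,0,0,1]
    - [-0.006,0.015,0.37,0,0,0,1]
    - [-0.006,0.015,0.4,0,0,0,1]
    - [-0.006,0.015,0.41,0,0,0,1]
    - [-0.006,0.015,0.41,0,0,0,1]

```text
time_s: 10.92
position: [0.5711, -0.2741, 0.0624]
eef_rot: [3.141, -0.0, 2.896]
contact_force: [1.3, 0.2, -1.2]
gripper_width: 0.0447
gripper_force: 41.3
```

Call:
move_arm:
  motion:
    - [0,-0.005,0.01,0,0,0,1]
    - [0,-0.005,0.015,0,0,0,1]
    - [0,-0.005,0.018,0,0,0,1]
    - [0,-0.005,0.018,0,0,0,0.6]
    - [0,-0.005,0.018,0,0,0,0.4]
    - [0,-0.005,0.018,0,0,0,0.2]
    - [0,-0.005,0.018,0,0,0,0]
    - [0,-0.005,0.018,0,0,0,0]

```text
time_s: 11.58
position: [0.571, -0.2746, 0.061]
eef_rot: [-3.141, 0.0, 2.896]
contact_force: [0.1, -0.4, 0.3]
gripper_width: 0.0841
gripper_force: 0.0
```

Call:
move_arm:
  motion:
    - [0,0,-0.05,0,0,0,0]
    - [0,0,-0.2,0,0,0,0]
    - [0,0,-0.35,0,0,0,0]
    - [0,0,-0.5,0,0,0,0]
    - [0,0,-0.65,0,0,0,0]
    - [0,0,-0.75,0,0,0,0]
    - [0,0,-0.8,0,0,0,0]
    - [0,0,-0.8,0,0,0,0]

```text
time_s: 12.25
position: [0.5713, -0.2748, 0.1419]
eef_rot: [-3.141, 0.002, 2.896]
contact_force: [-0.6, 0.3, -0.5]
gripper_width: 0.0853
gripper_force: 0.0
```

```bash
python3 - <<'E'
from plan import *
s=read_state();print(s["time_s"],s["position"],s["eef_rot"],s["contact_force"],s["gripper_width"])
A=[*s["position"],s["eef_rot"][2]]
plan(*line(A,[.4775,-.1,.105,3.335],2),[.4775,-.1,.005,3.335])
E
```

```text
12.25 [ 0.57127539 -0.2747574   0.141918  ] [-3.14084903e+00  1.78192059e-03  2.89611960e+00] [-0.62722055  0.33695052 -0.48754312] 0.08529913552241654
[ 0.524 -0.187  0.123  3.116] -> [0.667 0.734 0.185] az -0.0698 
[ 0.478 -0.1    0.105  3.335] -> [0.491 0.861 0.185] az -0.0698 
[ 0.478 -0.1    0.005  3.335] -> [-0.  0.  1.] az -0.0
```

Call:
move_arm:
  motion:
    - [0.1,0.1,0.03,0,0,-0.015,0]
    - [0.25,0.28,0.07,0,0,-0.03,0]
    - [0.4,0.45,0.1,0,0,-0.045,0]
    - [0.55,0.6,0.14,0,0,-0.06,0]
    - [0.667,0.734,0.185,0,0,-0.07,0]
    - [0.667,0.734,0.185,0,0,-0.07,0]
    - [0.667,0.734,0.185,0,0,-0.07,0]
    - [0.667,0.734,0.185,0,0,-0.07,0]

```text
time_s: 12.92
position: [0.5244, -0.1877, 0.1221]
eef_rot: [-3.141, 0.0, 3.115]
contact_force: [0.2, -1.1, 0.8]
gripper_width: 0.0856
gripper_force: 0.0
```

Call:
move_arm:
  motion:
    - [0.1,0.15,0.03,0,0,-0.015,0]
    - [0.2,0.32,0.07,0,0,-0.03,0]
    - [0.3,0.5,0.1,0,0,-0.045,0]
    - [0.4,0.7,0.14,0,0,-0.06,0]
    - [0.491,0.861,0.185,0,0,-0.07,0]
    - [0.491,0.861,0.185,0,0,-0.07,0]
    - [0.491,0.861,0.185,0,0,-0.07,0]
    - [0.491,0.861,0.185,0,0,-0.07,0]

```text
time_s: 13.58
position: [0.4782, -0.1009, 0.104]
eef_rot: [-3.141, 0.001, -2.949]
contact_force: [-0.6, -0.3, -1.1]
gripper_width: 0.0853
gripper_force: 0.0
```

```bash
python3 - <<'E'
from fit import *
from plan import *
np.set_printoptions(precision=4,suppress=True)
s=read_state();print(s["time_s"],s["position"],s["eef_rot"])
plan([.4775,-.1,.005,3.335])
cs=read_camera("scene");ct=read_camera("top")
for l,d,z in(("tin_medium",(.068,.046,.026),.056),("tin_large",(.084,.058,.026),.03)):
    u=proj(cs,[.57,-.2755,z+.013]);v=proj(ct,[.57,-.2755,z+.013])
    ms,mt=mask(cs,l,u),mask(ct,l,v)
    for n,c,m in(("s",cs,ms),("t",ct,mt)):
        if m is not None: r=fitbox([(c,m)],[.57,-.2755,z,-.245],d,False);print(l,n,m.sum(),r.x,r.fun)
e=lambda c,x,y,w,h,k:cv2.resize(c["img"][y-h:y+h,x-w:x+w,::-1],None,fx=k,fy=k,interpolation=cv2.INTER_CUBIC)
cv2.imwrite("pics/st.png",np.hstack([e(cs,168,270,33,40,6),e(ct,395,180,33,40,6)]))
E
```

```text
13.5833 [ 0.4782 -0.1009  0.104 ] [-3.1406  0.001  -2.9486]
[ 0.478 -0.1    0.005  3.335] -> [0.005 0.01  0.99 ] az -0.0001 
tin_medium s 631.0 [ 0.5672 -0.2721 -0.2785] 0.055962756276130676
tin_medium t 531.0 [ 0.5708 -0.273  -0.2269] 0.11982109397649765
tin_large s 412.0 [ 0.565  -0.2775 -0.321 ] 1.2540959119796753
tin_large t 214.0 [ 0.5701 -0.275  -0.2115] 2.946845769882202
```

View pics/st.png

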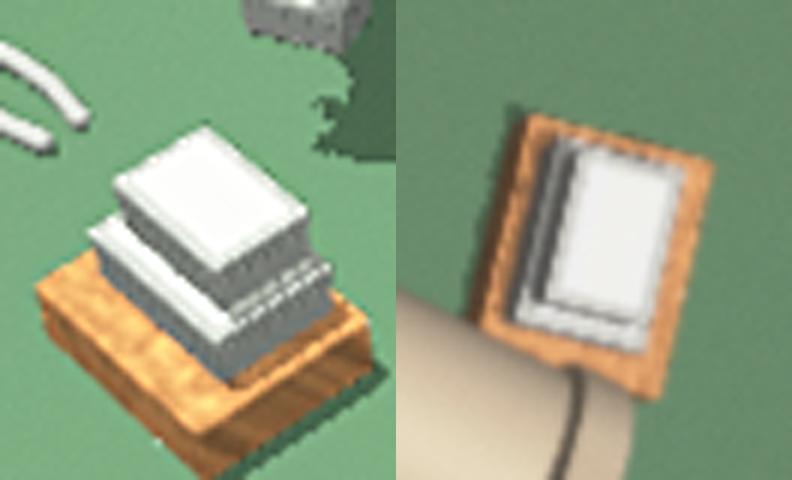

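The picture shows the medium tin square on the large one, about 1–3 mm off centre (scene crop, tins around (168,265)). That is within tolerance, so I grasp the small tin.

Call:
move_arm:
  motion:
    - [0,0.005,0.15,0,0,0,0]
    - [0,0.008,0.3,0,0,0,0]
    - [0,0.008,0.45,0,0,0,0]
    - [0,0.008,0.6,0,0,0,0]
    - [0,0.008,0.75,0,0,0,0]
    - [0,0.008,0.87,0,0,0,0]
    - [0,0.008,0.96,0,0,0,0]
    - [0,0.008,0.97,0,0,0,0]

```text
time_s: 14.55
position: [0.4766, -0.099, 0.0056]
eef_rot: [3.14, -0.002, -2.948]
contact_force: [-0.5, 0.7, -0.5]
gripper_width: 0.0857
gripper_force: 0.0
```

Call:
move_arm:
  motion:
    - [0,0,0,0,0,0,0.3]
    - [0,0,0,0,0,0,0.5]
    - [0,0,0,0,0,0,0.7]
    - [0,0,0,0,0,0,1]
    - [0,0,0,0,0,0,1]
    - [0,0,0,0,0,0,1]
    - [0,0,0,0,0,0,1]
    - [0,0,0,0,0,0,1]

```text
time_s: 15.22
position: [0.4774, -0.0992, 0.0076]
eef_rot: [-3.141, 0.001, -2.947]
contact_force: [0.4, 0.7, 6.3]
gripper_width: 0.0332
gripper_force: 40.0
```

```bash
python3 - <<'E'
from plan import *
s=read_state();print(s["time_s"],s["position"],s["eef_rot"],s["contact_force"],s["gripper_width"])
A=[*s["position"],s["eef_rot"][2]%(2*np.pi)];U=A[:];U[2]+=.1;V=U[:];V[2]=.13
plan(U,V,*line(V,[.571,-.2745,.13,2.896],2))
E
```

```text
15.2167 [ 0.47739143 -0.09918562  0.00756466] [-3.14072236e+00  1.08723022e-03 -2.94716990e+00] [0.39014446 0.7454159  6.26917447] 0.03317480809833309
[ 0.477 -0.099  0.108  3.336] -> [-0.  0. -1.] az -0.0 
[ 0.477 -0.099  0.13   3.336] -> [-0.     0.    -0.224] az -0.0 
[ 0.524 -0.187  0.13   3.116] -> [-0.29 -0.95 -0.  ] az 0.07 
[ 0.571 -0.274  0.13   2.896] -> [-0.49  -0.864 -0.   ] az 0.07
```

Call:
move_arm:
  motion:
    - [0,0,-0.1,0,0,0,1]
    - [0,0,-0.25,0,0,0,1]
    - [0,0,-0.4,0,0,0,1]
    - [0,0,-0.55,0,0,0,1]
    - [0,0,-0.7,0,0,0,1]
    - [0,0,-0.85,0,0,0,1]
    - [0,0,-0.95,0,0,0,1]
    - [0,0,-1,0,0,0,1]

```text
time_s: 15.88
position: [0.4774, -0.0992, 0.1082]
eef_rot: [-3.14, 0.002, -2.947]
contact_force: [0.1, -0.5, -1.0]
gripper_width: 0.033
gripper_force: 40.1
```

Call:
move_arm:
  motion:
    - [-0.03,-0.1,-0.05,0,0,0.008,1]
    - [-0.08,-0.25,-0.1,0,0,0.018,1]
    - [-0.13,-0.42,-0.15,0,0,0.03,1]
    - [-0.18,-0.58,-0.2,0,0,0.042,1]
    - [-0.23,-0.74,-0.22,0,0,0.053,1]
    - [-0.26,-0.85,-0.22,0,0,0.062,1]
    - [-0.28,-0.93,-0.22,0,0,0.068,1]
    - [-0.29,-0.95,-0.22,0,0,0.07,1]

```text
time_s: 16.55
position: [0.524, -0.1878, 0.1281]
eef_rot: [3.141, -0.001, 3.114]
contact_force: [0.5, -0.4, -1.0]
gripper_width: 0.0326
gripper_force: 40.2
```

Call:
move_arm:
  motion:
    - [-0.05,-0.09,0,0,0,0.008,1]
    - [-0.13,-0.23,0,0,0,0.018,1]
    - [-0.22,-0.38,0,0,0,0.03,1]
    - [-0.3,-0.53,0,0,0,0.042,1]
    - [-0.38,-0.67,0,0,0,0.053,1]
    - [-0.44,-0.77,0,0,0,0.062,1]
    - [-0.48,-0.84,0,0,0,0.068,1]
    - [-0.49,-0.864,0,0,0,0.07,1]

```text
time_s: 17.22
position: [0.5709, -0.275, 0.1284]
eef_rot: [3.142, -0.0, 2.895]
contact_force: [0.3, 0.3, -0.3]
gripper_width: 0.0328
gripper_force: 40.2
```

Call:
move_arm:
  motion:
    - [0,0,0,0,0,0,1]
    - [0,0,0.05,0,0,0,1]
    - [0,0,0.1,0,0,0,1]
    - [0,0,0.15,0,0,0,1]
    - [0,0,0.2,0,0,0,1]
    - [0,0,0.24,0,0,0,1]
    - [0,0,0.25,0,0,0,1]
    - [0,0,0.25,0,0,0,1]

```text
time_s: 17.88
position: [0.5705, -0.2741, 0.1034]
eef_rot: [3.141, -0.001, 2.896]
contact_force: [-0.1, 0.5, -1.8]
gripper_width: 0.0329
gripper_force: 40.2
```

```bash
python3 - <<'E'
from plan import *
s=read_state();print(s["time_s"],s["position"],s["eef_rot"],s["contact_force"],s["gripper_width"])
plan([.571,-.2745,.0905,2.896])
cs=read_camera("scene")
u=proj(cs,[.57,-.2755,.08]).astype(int);x,y=u
cv2.imwrite("pics/st2.png",cv2.resize(cs["img"][y-40:y+40,x-40:x+40,::-1],None,fx=7,fy=7,interpolation=cv2.INTER_CUBIC))
E
```

```text
17.8833 [ 0.57048397 -0.27409977  0.10337199] [ 3.14126443e+00 -7.96420040e-04  2.89616411e+00] [-0.14952582  0.50729176 -1.76209788] 0.032850106573614764
[ 0.571 -0.274  0.09   2.896] -> [-0.006 -0.003  0.129] az 0.0001
```

View pics/st2.png

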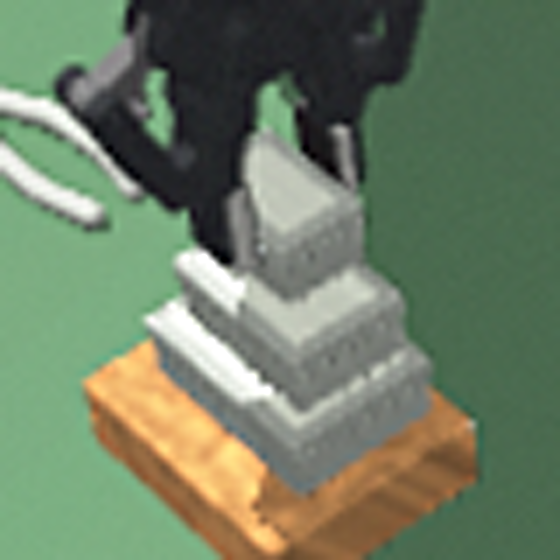

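The small tin is held square above the medium one (at about (300,230) in the crop), so I lower it and release.

Call:
move_arm:
  motion:
    - [0,0,0.04,0,0,0,1]
    - [0,0,0.08,0,0,0,1]
    - [0,0,0.11,0,0,0,1]
    - [0,0,0.125,0,0,0,1]
    - [0,0,0.13,0,0,0,1]
    - [0,0,0.13,0,0,0,1]
    - [0,0,0.13,0,0,0,0.7]
    - [0,0,0.13,0,0,0,0.4]

```text
time_s: 18.6
position: [0.5708, -0.2743, 0.0911]
eef_rot: [-3.141, 0.0, 2.896]
contact_force: [0.1, 0.4, 0.2]
gripper_width: 0.0437
gripper_force: 0.0
```

Call:
move_arm:
  motion:
    - [0,0,0,0,0,0,0.1]
    - [0,0,0,0,0,0,0]
    - [0,0,0,0,0,0,0]
    - [0,0,0,0,0,0,0]
    - [0,0,-0.1,0,0,0,0]
    - [0,0,-0.25,0,0,0,0]
    - [0,0,-0.4,0,0,0,0]
    - [0,0,-0.5,0,0,0,0]

```text
time_s: 19.27
position: [0.571, -0.2746, 0.1431]
eef_rot: [-3.141, 0.002, 2.896]
contact_force: [-0.0, -0.1, -0.7]
gripper_width: 0.0855
gripper_force: 0.0
```

```bash
python3 - <<'E'
from plan import *
s=read_state();print(s["time_s"],s["position"],s["eef_rot"],s["contact_force"],s["gripper_width"])
A=[*s["position"],s["eef_rot"][2]%(2*np.pi)]
plan(*line(A,[.462,.10,.20,np.pi],4))
E
```

```text
19.2667 [ 0.5710337  -0.27456694  0.14307115] [-3.14069260e+00  2.16215092e-03  2.89612031e+00] [-0.0318227  -0.11907562 -0.74484911] 0.08547894600403631
[ 0.544 -0.181  0.157  2.957] -> [ 0.492  0.842 -0.142] az -0.0195 
[ 0.517 -0.087  0.172  3.019] -> [ 0.439  0.871 -0.142] az -0.0195 
[0.489 0.006 0.186 3.08 ] -> [ 0.385  0.896 -0.142] az -0.0195 
[0.462 0.1   0.2   3.142] -> [ 0.33   0.918 -0.142] az -0.0195
```

Call:
move_arm:
  motion:
    - [0.1,0.16,-0.1,0,0,0,0]
    - [0.2,0.34,-0.142,0,0,-0.01,0]
    - [0.3,0.52,-0.142,0,0,-0.015,0]
    - [0.4,0.7,-0.142,0,0,-0.02,0]
    - [0.49,0.84,-0.142,0,0,-0.02,0]
    - [0.49,0.84,-0.142,0,0,-0.02,0]
    - [0.49,0.84,-0.142,0,0,-0.02,0]
    - [0.49,0.84,-0.142,0,0,-0.02,0]

```text
time_s: 19.93
position: [0.5439, -0.1816, 0.1554]
eef_rot: [-3.141, 0.001, 2.959]
contact_force: [0.5, -0.3, -0.3]
gripper_width: 0.0855
gripper_force: 0.0
```

Call:
move_arm:
  motion:
    - [0.09,0.17,-0.03,0,0,0,0]
    - [0.18,0.35,-0.06,0,0,-0.01,0]
    - [0.27,0.53,-0.1,0,0,-0.015,0]
    - [0.36,0.71,-0.142,0,0,-0.02,0]
    - [0.44,0.87,-0.142,0,0,-0.02,0]
    - [0.44,0.87,-0.142,0,0,-0.02,0]
    - [0.44,0.87,-0.142,0,0,-0.02,0]
    - [0.44,0.87,-0.142,0,0,-0.02,0]

```text
time_s: 20.6
position: [0.5166, -0.0885, 0.1692]
eef_rot: [-3.141, 0.0, 3.021]
contact_force: [0.5, -0.5, 0.3]
gripper_width: 0.0854
gripper_force: 0.0
```

```bash
python3 - <<'E'
from fit import *
from plan import *
np.set_printoptions(precision=4,suppress=True)
cs=read_camera("scene");ct=read_camera("top")
e=lambda c,x,y,w,h,k:cv2.resize(c["img"][y-h:y+h,x-w:x+w,::-1],None,fx=k,fy=k,interpolation=cv2.INTER_CUBIC)
top=np.hstack([e(cs,168,262,30,33,6),e(ct,397,178,30,33,6)])
b=cv2.convertScaleAbs(np.hstack([e(ct,190,218,15,10,12),e(cs,250,156,15,10,12)]),alpha=2.5,beta=5)
cv2.imwrite("pics/chk.png",np.vstack([top[:, :720],b[:, :720]]))if top.shape[1]==b.shape[1] else (cv2.imwrite("pics/chk.png",np.vstack([top,cv2.copyMakeBorder(b,0,0,0,0,0) if b.shape[1]==top.shape[1] else cv2.resize(b,(720,240))])))
for n,c in(("s",cs),("t",ct)):
  for l,d,z in(("tin_small",(.052,.034,.026),.082),("tin_medium",(.068,.046,.026),.056)):
    m=mask(c,l,proj(c,[.57,-.274,z+.013]))
    if m is not None: r=fitbox([(c,m)],[.57,-.274,z,-.245],d,False);print(l,n,m.sum(),r.x,r.fun)
s=read_state();A=[*s["position"],s["eef_rot"][2]%(2*np.pi)];print(s["time_s"],A)
plan(*line(A,[.461,.256,.20,np.pi],4))
E
```

```text
tin_small s 383.0 [ 0.566  -0.2727 -0.3485] 0.11602480709552765
tin_medium s 344.0 [ 0.5676 -0.2726 -0.2771] 0.9244186282157898
tin_small t 128.0 [ 0.5873 -0.2861 -1.2744] 1.69189453125
tin_medium t 128.0 [ 0.5881 -0.2703 -1.2661] 3.28076171875
20.9 [np.float64(0.5161655886771553), np.float64(-0.08785173059929499), np.float64(0.1690923834592892), np.float64(3.0210823456441096)]
[ 0.502 -0.002  0.177  3.051] -> [ 0.24   0.837 -0.077] az -0.0096 
[0.489 0.084 0.185 3.081] -> [ 0.215  0.844 -0.077] az -0.0096 
[0.475 0.17  0.192 3.111] -> [ 0.189  0.85  -0.077] az -0.0096 
[0.461 0.256 0.2   3.142] -> [ 0.164  0.855 -0.077] az -0.0096
```

View pics/chk.png

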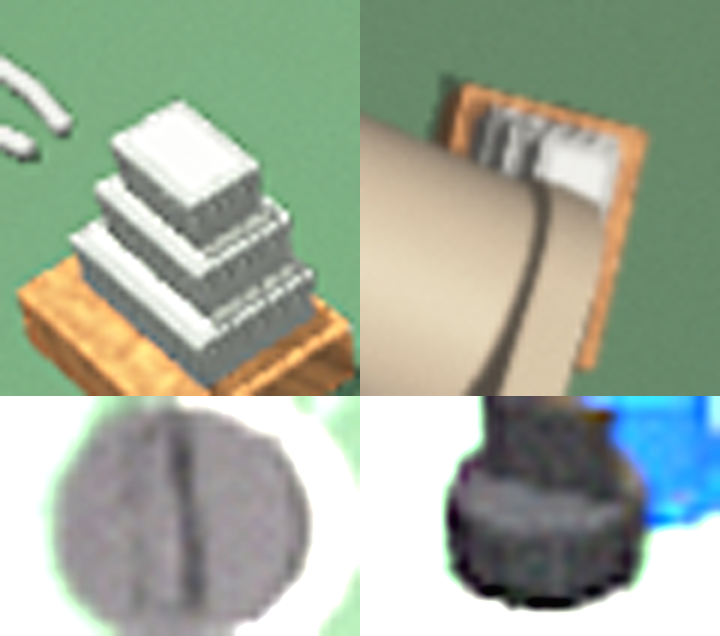

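The stack is square and centred in the scene view, with the small tin at about (168,250). In the top crop the target cap's bar shows as a dark line tilted slightly up-left, so I measure its yaw numerically.

```bash
python3 - <<'E'
from fit import *
np.set_printoptions(precision=3,suppress=True)
cs=read_camera("scene");ct=read_camera("top")
g=cv2.imread("pics/top0.png").astype(float).mean(2)
pts=[]
for r in range(210,225):
    w=np.clip(g[r,184:199].max()*0+np.median(g[r,182:199])-g[r,186:195],0,None);
    pts.append((r,(w*np.arange(186,195)).sum()/w.sum()))
p=np.array(pts);p=p[2:-2];print(p[:,1])
k=np.polyfit(p[:,0],p[:,1],1)
a=onz(ct,(np.polyval(k,224),224),.08);b=onz(ct,(np.polyval(k,211),211),.08)
print("yaw top",np.arctan2(b[1]-a[1],b[0]-a[0]),(a+b)/2)
g2=cv2.imread("pics/scene0.png")[:,:,::-1]
for yaw in(-.2,-.1,0,.1,.2):
    P=boxpts((.4615,.2565,.068,yaw),.036,.010,.027)
    print(yaw,[(np.array(proj(cs,q))).round(1).tolist() for q in P if q[2]>.09])
print(g2[140:152,240:266].max(2))
E
```

```text
[189.032 189.146 189.207 189.187 189.361 189.6   190.415 189.914 189.549
 189.955 189.855]
yaw top 0.12073018155783818 [0.466 0.254 0.08 ]
-0.2 [[244.8, 143.7], [246.9, 142.6], [253.0, 147.7], [255.2, 146.5]]
-0.1 [[244.5, 144.0], [246.4, 142.7], [253.5, 147.6], [255.4, 146.3]]
0 [[244.3, 144.3], [246.0, 142.9], [254.0, 147.4], [255.6, 146.0]]
0.1 [[244.2, 144.6], [245.6, 143.1], [254.4, 147.2], [255.8, 145.7]]
0.2 [[244.1, 144.9], [245.2, 143.4], [254.8, 146.9], [255.8, 145.4]]
[[163 163 163 164 163 164 164 163 165 164 162 202 237 137 130 139 138 141
  141 138 135 135 164 205 166 163]
 [162 162 163 164 162 163 162 164 165 165 182 255 255 232 116 138 140 144
  143 139 138 152 222 255 170 164]
 [163 164 164 164 164 164 167 166 167 168 198 255 252 243 114 132 138 141
  140 140 138 141 174 207 166 169]
 [164 164 164 165 168 164 148 178 176 165 172 255 252 251 230 145 125 130
  132 135 145 140 152 163 150 171]
 [164 162 162 167 160 108  72 102 117 124 135 243 255 255 255 244 245 246
  235 144 186 244 159 158 118 177]
 [164 163 165 168 156  36  33  45  52  61  68 113 166 192 252 255 255 255
  255 248 245 238 182 133 121 177]
 [165 165 164 171 158  32  18  32  30  31  43  45  47  71 134 157 167 192
  189 187 180 159 150 126 125 175]
 [161 164 164 170 161  42  19  22  18  25  26  30  33  35  36  30  88 143
  136 135 137 135 133 130 127 179]
 [164 161 164 171 161  42  21  28  24  25  24  24  25  27  29  30 101 155
  148 143 143 138 135 129 114 151]
 [164 165 167 176 170  45  17  27  24  26  28  28  28  24  22  40 107 159
  148 146 144 139 135 124 128 164]
 [164 167 167 142  87  27  23  29  23  30  20  28  24  25  24  26  65 119
  156 148 142 139 132 123 130 173]
 [164 171 159  60  34  26  21  22  25  26  23  27  26  28  26  19  33  68
  126 151 143 137 134 123 135 173]]
```

Call:
move_arm:
  motion:
    - [0.06,0.2,-0.02,0,0,0,0]
    - [0.12,0.4,-0.04,0,0,-0.005,0]
    - [0.18,0.6,-0.06,0,0,-0.01,0]
    - [0.24,0.84,-0.08,0,0,-0.01,0]
    - [0.24,0.84,-0.08,0,0,-0.01,0]
    - [0.24,0.84,-0.08,0,0,-0.01,0]
    - [0.24,0.84,-0.08,0,0,-0.01,0]
    - [0.24,0.84,-0.08,0,0,-0.01,0]

```text
time_s: 21.67
position: [0.5025, -0.0019, 0.1771]
eef_rot: [-3.141, -0.0, 3.052]
contact_force: [0.3, -0.3, 0.5]
gripper_width: 0.0856
gripper_force: 0.0
```

Call:
move_arm:
  motion:
    - [0.06,0.2,-0.02,0,0,0,0.5]
    - [0.12,0.4,-0.04,0,0,-0.01,0.5]
    - [0.17,0.6,-0.06,0,0,-0.015,0.5]
    - [0.215,0.84,-0.08,0,0,-0.02,0.5]
    - [0.215,0.84,-0.08,0,0,-0.02,0.5]
    - [0.215,0.84,-0.08,0,0,-0.02,0.5]
    - [0.215,0.84,-0.08,0,0,-0.02,0.5]
    - [0.215,0.84,-0.08,0,0,-0.02,0.5]

```text
time_s: 22.33
position: [0.4885, 0.0834, 0.185]
eef_rot: [-3.141, -0.0, 3.114]
contact_force: [-1.4, 0.9, -0.5]
gripper_width: 0.0425
gripper_force: 0.0
```

Call:
move_arm:
  motion:
    - [0.05,0.2,-0.02,0,0,0,0.5]
    - [0.1,0.4,-0.04,0,0,-0.01,0.5]
    - [0.15,0.6,-0.06,0,0,-0.015,0.5]
    - [0.19,0.85,-0.08,0,0,-0.02,0.5]
    - [0.19,0.85,-0.08,0,0,-0.02,0.5]
    - [0.19,0.85,-0.08,0,0,-0.02,0.5]
    - [0.19,0.85,-0.08,0,0,-0.02,0.5]
    - [0.19,0.85,-0.08,0,0,-0.02,0.5]

```text
time_s: 23.0
position: [0.4718, 0.1688, 0.1931]
eef_rot: [-3.141, -0.0, -3.106]
contact_force: [-0.5, -0.7, -1.1]
gripper_width: 0.0426
gripper_force: 0.0
```

```bash
python3 - <<'E'
from plan import *
s=read_state();A=[*s["position"],s["eef_rot"][2]%(2*np.pi)];print(s["time_s"],A,s["qpos"],s["gripper_width"])
plan([.463,.257,.14,3.21],[.463,.257,.074,3.21])
E
```

```text
23.0 [np.float64(0.4717757262955903), np.float64(0.16884629467143847), np.float64(0.1930569588999378), np.float64(3.17710481127444)] [ 1.07102575e-01  3.29003760e-01  1.49576738e+00 -2.12802803e-04
  1.31714456e+00 -1.49915251e+00] 0.0426446847886938
[0.463 0.257 0.14  3.21 ] -> [0.056 0.884 0.531] az -0.0105 
[0.463 0.257 0.074 3.21 ] -> [-0.    0.    0.66] az -0.0
```

Call:
move_arm:
  motion:
    - [0.01,0.2,0.12,0,0,0,0.5]
    - [0.02,0.4,0.24,0,0,-0.005,0.5]
    - [0.03,0.6,0.36,0,0,-0.01,0.5]
    - [0.056,0.884,0.53,0,0,-0.01,0.5]
    - [0.056,0.884,0.53,0,0,-0.01,0.5]
    - [0.056,0.884,0.53,0,0,-0.01,0.5]
    - [0.056,0.884,0.53,0,0,-0.01,0.5]
    - [0.056,0.884,0.53,0,0,-0.01,0.5]
  newtons: 60

```text
time_s: 23.67
position: [0.4632, 0.2571, 0.1408]
eef_rot: [3.142, 0.001, -3.074]
contact_force: [-0.3, 0.0, 0.5]
gripper_width: 0.0428
gripper_force: 0.0
```

```bash
python3 - <<'E'
from plan import *
s=read_state();A=[*s["position"],s["eef_rot"][2]%(2*np.pi)];print(s["time_s"],A,s["gripper_width"])
plan([.463,.257,.074,3.21])
cs=read_camera("scene")
cv2.imwrite("pics/ab.png",cv2.convertScaleAbs(cv2.resize(cs["img"][120:190,210:290,::-1],None,fx=8,fy=8,interpolation=cv2.INTER_CUBIC),alpha=1.6,beta=5))
E
```

```text
23.6667 [np.float64(0.4632419572639886), np.float64(0.25711066282951267), np.float64(0.14080172106917843), np.float64(3.2087645248307943)] 0.042799592570554795
[0.463 0.257 0.074 3.21 ] -> [ 0.002 -0.001  0.668] az -0.0004
```

View pics/ab.png

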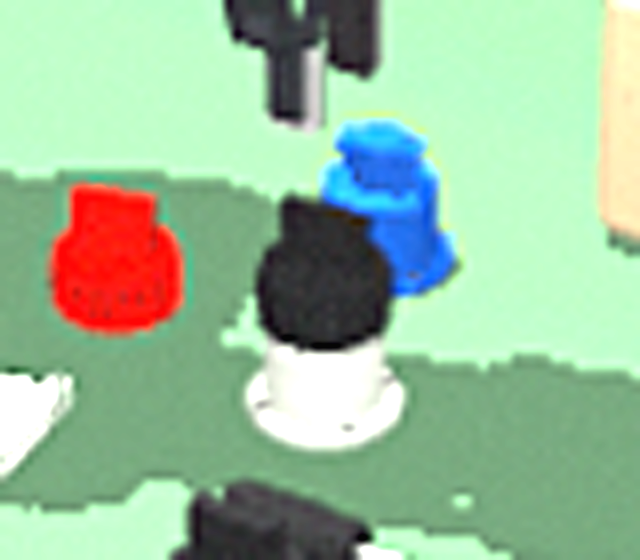

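The fingers hang directly above the bar of the black cap (about (250,146) in the scene view), with red on the left and blue behind. I descend and grip.

Call:
move_arm:
  motion:
    - [0,0,0.12,0,0,0,0.5]
    - [0,0,0.24,0,0,0,0.5]
    - [0,0,0.36,0,0,0,0.5]
    - [0,0,0.48,0,0,0,0.5]
    - [0,0,0.58,0,0,0,0.5]
    - [0,0,0.64,0,0,0,0.5]
    - [0,0,0.66,0,0,0,0.5]
    - [0,0,0.66,0,0,0,0.5]

```text
time_s: 24.38
position: [0.4628, 0.2577, 0.0743]
eef_rot: [-3.142, -0.0, -3.074]
contact_force: [0.7, -0.3, -0.1]
gripper_width: 0.0425
gripper_force: 0.0
```

Call:
move_arm:
  motion:
    - [0,0,0,0,0,0,0.6]
    - [0,0,0,0,0,0,0.7]
    - [0,0,0,0,0,0,0.8]
    - [0,0,0,0,0,0,0.9]
    - [0,0,0,0,0,0,1]
    - [0,0,0,0,0,0,1]
    - [0,0,0,0,0,0,1]
    - [0,0,0,0,0,0,1]

```text
time_s: 25.05
position: [0.4628, 0.2576, 0.0746]
eef_rot: [-3.14, 0.001, -3.073]
contact_force: [-0.1, -4.9, 3.9]
gripper_width: 0.0089
gripper_force: 61.1
```

```bash
python3 - <<'E'
from h import *
s=read_state();print({k:np.round(s[k],3).tolist() for k in s})
E
```

```text
{'time_s': 25.05, 'qpos': [0.285, 0.516, 1.581, -0.001, 1.044, -1.354], 'joint_vel': [0.001, 0.0, 0.002, 0.002, 0.001, 0.0], 'joint_torque': [2.446, -44.1, -17.006, 1.312, -0.387, 0.11], 'position': [0.463, 0.258, 0.075], 'eef_rot': [-3.14, 0.001, -3.073], 'contact_force': [-0.115, -4.913, 3.943], 'ft_torque': [-1.063, -0.04, 0.113], 'gripper_force': 61.064, 'gripper_width': 0.009}
```

Call:
move_arm:
  motion:
    - [0,-0.01,0,0,0,-0.008,1]
    - [0,-0.01,0,0,0,-0.016,1]
    - [0,-0.01,0,0,0,-0.024,1]
    - [0,-0.01,0,0,0,-0.032,1]
    - [0,-0.01,0,0,0,-0.04,1]
    - [0,-0.01,0,0,0,-0.048,1]
    - [0,-0.01,0,0,0,-0.056,1]
    - [0,-0.01,0,0,0,-0.064,1]

```text
time_s: 25.72
position: [0.4631, 0.2576, 0.0746]
eef_rot: [3.141, 0.002, -2.871]
contact_force: [0.4, -0.2, 0.7]
gripper_width: 0.0083
gripper_force: 60.5
```

```bash
python3 - <<'E'
from h import *
s=read_state();print({k:np.round(s[k],3).tolist() for k in s})
E
```

```text
{'time_s': 25.717, 'qpos': [0.284, 0.515, 1.582, 0.001, 1.043, -1.558], 'joint_vel': [0.001, 0.001, 0.0, 0.001, 0.001, -0.299], 'joint_torque': [-0.052, -45.091, -16.276, -0.103, 0.268, 0.388], 'position': [0.463, 0.258, 0.075], 'eef_rot': [3.141, 0.002, -2.871], 'contact_force': [0.372, -0.24, 0.715], 'ft_torque': [0.074, -0.144, -0.031], 'gripper_force': 60.543, 'gripper_width': 0.008}
```

Call:
move_arm:
  motion:
    - [0,0,0,0,0,-0.008,1]
    - [0,0,0,0,0,-0.016,1]
    - [0,0,0,0,0,-0.024,1]
    - [0,0,0,0,0,-0.032,1]
    - [0,0,0,0,0,-0.04,1]
    - [0,0,0,0,0,-0.048,1]
    - [0,0,0,0,0,-0.056,1]
    - [0,0,0,0,0,-0.064,1]

```text
time_s: 26.38
position: [0.4631, 0.2577, 0.0746]
eef_rot: [3.141, 0.002, -2.67]
contact_force: [0.4, 1.6, 2.5]
gripper_width: 0.0083
gripper_force: 60.5
```

```bash
python3 - <<'E'
from h import *
s=read_state();print({k:np.round(s[k],3).tolist() for k in("ft_torque","joint_torque","contact_force","eef_rot","gripper_width","qpos")})
E
```

```text
{'ft_torque': [0.186, -0.125, 0.011], 'joint_torque': [-0.213, -45.049, -16.299, -0.172, 0.242, 0.387], 'contact_force': [0.403, 1.563, 2.543], 'eef_rot': [3.141, 0.002, -2.67], 'gripper_width': 0.008, 'qpos': [0.284, 0.515, 1.582, 0.001, 1.043, -1.759]}
```

No stop and no torque after 0.4 rad, so counter-clockwise is the way it gives. I turn on to about 1.2 rad.

Call:
move_arm:
  motion:
    - [0,0,0,0,0,-0.016,1]
    - [0,0,0,0,0,-0.032,1]
    - [0,0,0,0,0,-0.048,1]
    - [0,0,0,0,0,-0.064,1]
    - [0,0,0,0,0,-0.08,1]
    - [0,0,0,0,0,-0.096,1]
    - [0,0,0,0,0,-0.112,1]
    - [0,0,0,0,0,-0.128,1]

```text
time_s: 27.05
position: [0.463, 0.2577, 0.0746]
eef_rot: [3.142, 0.002, -2.267]
contact_force: [-0.7, 1.2, 2.5]
gripper_width: 0.0083
gripper_force: 60.6
```

Call:
move_arm:
  motion:
    - [0,0,0,0,0,-0.016,1]
    - [0,0,0,0,0,-0.032,1]
    - [0,0,0,0,0,-0.048,1]
    - [0,0,0,0,0,-0.064,1]
    - [0,0,0,0,0,-0.08,1]
    - [0,0,0,0,0,-0.096,1]
    - [0,0,0,0,0,-0.112,1]
    - [0,0,0,0,0,-0.128,1]

```text
time_s: 27.72
position: [0.4628, 0.2577, 0.0746]
eef_rot: [-3.141, 0.002, -1.864]
contact_force: [-0.8, 1.2, 2.2]
gripper_width: 0.0084
gripper_force: 60.7
```

```bash
python3 - <<'E'
from h import *
s=read_state();print({k:np.round(s[k],3).tolist() for k in("ft_torque","joint_torque","contact_force","eef_rot","gripper_width","qpos")})
cs=read_camera("scene")
cv2.imwrite("pics/tw.png",cv2.convertScaleAbs(cv2.resize(cs["img"][120:190,210:290,::-1],None,fx=8,fy=8,interpolation=cv2.INTER_CUBIC),alpha=1.6,beta=5))
E
```

```text
{'ft_torque': [0.273, 0.085, -0.04], 'joint_torque': [-0.741, -44.703, -16.533, -0.364, 0.014, 0.781], 'contact_force': [-0.784, 1.218, 2.174], 'eef_rot': [-3.141, 0.002, -1.864], 'gripper_width': 0.008, 'qpos': [0.284, 0.515, 1.582, 0.001, 1.043, -2.565]}
```

View pics/tw.png

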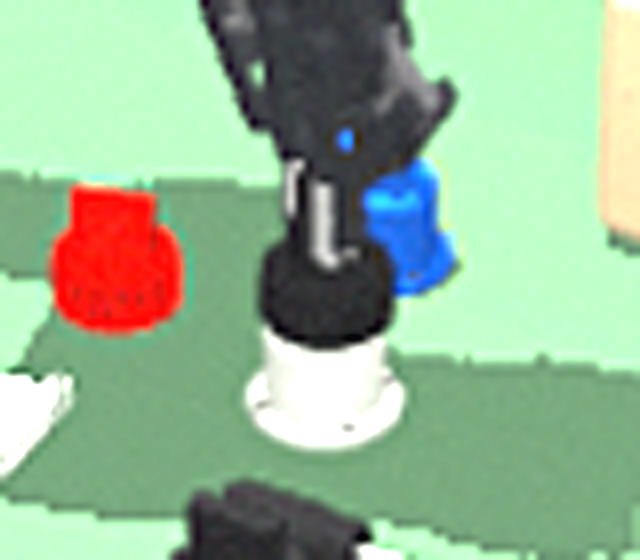

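The cap is still seated on its neck (about (250,156)), with the fingers and bar turned. I lift gently first.

Call:
move_arm:
  motion:
    - [0,0,0,0,0,0,1]
    - [0,0,-0.02,0,0,0,1]
    - [0,0,-0.04,0,0,0,1]
    - [0,0,-0.06,0,0,0,1]
    - [0,0,-0.08,0,0,0,1]
    - [0,0,-0.1,0,0,0,1]
    - [0,0,-0.12,0,0,0,1]
    - [0,0,-0.14,0,0,0,1]

```text
time_s: 28.43
position: [0.4626, 0.2571, 0.0884]
eef_rot: [-3.142, -0.0, -1.867]
contact_force: [-0.4, 0.4, -1.2]
gripper_width: 0.0089
gripper_force: 60.2
```

Lifting free, at about the cap's own weight. I raise it about 100 mm in all.

Call:
move_arm:
  motion:
    - [0,0,-0.08,0,0,0,1]
    - [0,0,-0.2,0,0,0,1]
    - [0,0,-0.34,0,0,0,1]
    - [0,0,-0.48,0,0,0,1]
    - [0,0,-0.62,0,0,0,1]
    - [0,0,-0.75,0,0,0,1]
    - [0,0,-0.85,0,0,0,1]
    - [0,0,-0.9,0,0,0,1]

```text
time_s: 29.1
position: [0.463, 0.2572, 0.1801]
eef_rot: [-3.14, 0.001, -1.867]
contact_force: [0.2, -0.0, 0.9]
gripper_width: 0.0086
gripper_force: 60.2
```

Call:
move_arm:
  motion:
    - [0,0,0,0,0,0,1]
    - [0,0,0,0,0,0,1]
    - [0,0,0,0,0,0,1]
    - [0,0,0,0,0,0,1]
    - [0,0,0,0,0,0,1]
    - [0,0,0,0,0,0,1]
    - [0,0,0,0,0,0,1]
    - [0,0,0,0,0,0,1]

```text
time_s: 29.77
position: [0.4626, 0.2571, 0.1781]
eef_rot: [3.141, -0.0, -1.867]
contact_force: [0.1, 0.2, -0.1]
gripper_width: 0.0087
gripper_force: 60.2
```

```bash
python3 - <<'E'
from h import *
cs=read_camera("scene");cv2.imwrite("pics/end.png",cs["img"][80:310,110:350,::-1].repeat(2,0).repeat(2,1))
E
```

```text
(no output)
```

View pics/end.png

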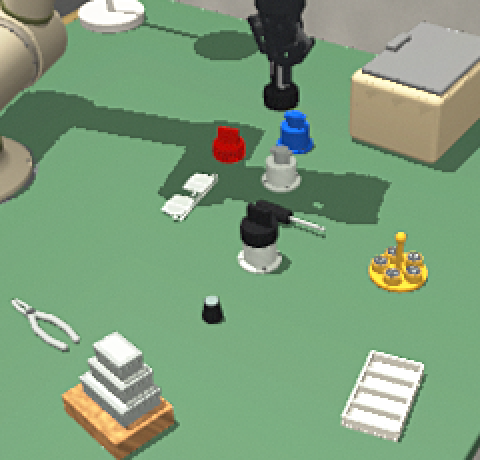

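The cap is held about 100 mm above its open pot (crop (280,95) above (280,168)). The other pot is shut, the stack stands square, and the bystanders are where they were. Handing in.

```bash
python3 -c "
from station import close_job
print(close_job())"
```

```text
the job is handed in; nothing more can be done
None
```

The job is handed in at about 30 s of robot time: the three tins are stacked on the cork block, and the cap of the pot nearest the cleaner gave counter-clockwise and is held about 100 mm above its pot; the other pot stayed shut and nothing else was moved, as far as the last picture shows, but the hand-in call gave no verdict.

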